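Close the luthier's keep-dry box

TASK

The lid of the keep-dry box is standing on edge in the dowel rack. Lift it out and lay it flat on the bench with its handle up, let go of it, then pick it up by its handle, set it on the box and press it down against the stiff seal until it is fully home and level all round. Do not shift the sanding block, the glue bottle or the cup of dowels.

Things in the scene. Friction and masses are not known exactly. Their poses are not given: they have to be found in the camera images.
- lid: Plywood lid, 220 g: plate 116 (x) x 170 (y) x 8 mm, plug frame 94 x 148 x 12 mm under it, dark bar handle on top. Origin: centre of the plug's underside; +z out through the handle. Plug z 0-12 mm, plate 12-20, handle 20-52. Starts standing on a long edge in the rack: x points down, handle away from the robot, the x = -58 mm edge on top, 131 mm above the bench. Fits the box either way round.
- lid_handle (a point): Point to grip on the lid's handle, 42 mm above the lid's origin. The handle is a bar 80 mm long along the lid's y, 14 mm thick along its x, with its top 10 mm above this point and the plate 22 mm below it.
- lid_seat (a point): Centre of the underside of the lid's plate, 12 mm above the lid's origin; with the lid fully home it lies on box_rim. Plate and plug together are 20 mm thick to grip, from 11 mm inside the long edges on.
- box: Open plywood box fixed to the bench, 116 (x) x 170 (y) x 75 mm high, walls 8 mm: its mouth is 100 x 154 mm, 3 mm play all round the lid's plug. Origin under its centre, z up. Rack and box may swap sides.
- box_rim (a point): Centre of the box's mouth at rim height, 75 mm above the bench. Four black seal blocks stand in the mouth's corners, 4 mm below the rim: a lid laid on loosely stands 8 mm proud on them. Each gives way at about 2.5 N (10 N in all, pressed in the middle), does not spring back, and sinks until the lid's plate rests on the rim.
- rack: Wooden rack fixed to the bench: base 110 (x) x 210 (y) x 15 mm, two pairs of upright 12 mm dowels reaching 70 mm above the bench, at x = +-17.5, y = +-65 mm. The lid stands between the pairs, 23 mm apart. Origin under the base's centre, z up.
- sanding_block: Loose wooden sanding block with a cork sole, 65 x 120 x 38 mm, long along its y; to be left alone. Origin under its centre.
- glue_bottle: Loose white bottle, 64 mm across, 170 mm high; to be left alone. Origin under its centre.
- dowel_cup: Loose white cup, 80 mm across, 100 mm high, dowels sticking out to about 160 mm; to be left alone. Origin under its centre.
Mind the look-alikes: they are no part of the job. Leave any red or yellow look-alike of the lid alone.

How it is judged:
By the outcome, as a careful person would: the job done as asked, in the order asked, and still so for the second after the job is handed in, with the robot touching nothing.
It also fails if it takes over 67 s, if anything falls off the work surface, if the arm or the gripper's body presses on something with over 40 N, if the wrist force passes 120 N, or if a joint passes its speed limit or range.

ROBOT

A 6-joint arm with a two-finger parallel gripper is mounted at the origin on the work surface. World frame = base frame: x ahead of the robot, y to its left, z up, the work surface at z = 0. Lengths are in mm, angles in rad, forces in N, time in s.
With the tool pointing down it reaches from about 325 to 900 mm from the base axis. Payload 6.1 kg.
Tool frame: the origin (TCP) lies at the very end of the fingers, on their centre line; the grasp point (between the pads) lies 19 mm behind it (robot.pinch_z is the z of the grasp point in the tool frame, in mm); z points along the fingers, y is the line along which they close (so a half turn about z gives the same grasp; the last joint's range is limited). The gripper opens to 85 mm and grips with 20 to 120 N. Pads are 22 mm wide; open, the fingers measure 114 mm over their backs; the gripper's body (76 mm by 85 mm) begins 54 mm behind the grasp point. The pads swing forward as they close: fully open they stand 13 mm farther back than shut.
Start: joints at [-1.386, 0.22, 1.526, -0, 1.395, -0.126], TCP at [191.131, -595.05, 231.3] pointing down, gripper open.
Joint ranges: [-2.98, 2.98], [-0.91, 2.08], [0.09, 2.57], [-1.24, 4.39], [0.2, 2.65], [-2.68, 2.68]. Speed limits (rad/s): [2.57, 2.57, 3.01, 3.14, 3.14, 3.14].

INTERFACE

Orientations are given as a rotation vector (axis times angle).
In Python, from cell import robot, viewer, ticket gives the robot as it stands. The module is installed in compiled form; this text tells all that it offers.
- The arm moves only by the tool servo_tool, never from a script. Its argument "targets" is a list of rows, each an object with "delta_pos": the shift along the tool's x, y, z in mm, a list of three; "turn": the turn about the tool's z in degrees. In form: [{"delta_pos": [tx, ty, tz], "turn": turn}, ...]. A call has 1 to 20 rows; each row shifts and turns the commanded pose from where the row before left it, along the tool's axes as they then stand; what a row does not reach is not made up. A row lasts 1/8 s, in which the tool goes at most 62.5 mm and 10.7 degrees, less where a joint would pass 70% of its speed; a pose out of reach is approached as far as the arm can. A call with a gripper value outside its range is refused whole. "jaw" is the finger opening in mm, from 0 to 85.4, set as the call begins (left out, the last holds). The fingers move at their own pace and stop on an object; the grip force is fixed at half the most. Time passes only in rows, so rows that do not move let the fingers close. It gives the time, the measured TCP pose, the force, the opening and the grip force at its end, in the units of the state.
- robot.observe(): the state, without advancing time (a new reading comes with each control period).
- viewer.capture(name): name is "scene" or "top" or "wrist"; returns the picture (400x640x3 uint8, blue, green, red); there is no depth.
- viewer.camera_params(name): a dict with "camera_matrix" (3x3 intrinsics, pixels), "pose" (4x4, takes a point from camera to world coordinates). Camera axes: x right, y up, looking along -z (the intrinsics and any distortion apply to the point x, -y, -z); pixel columns grow to the right and rows downward; lengths in mm; the calibration is good to about 2 mm. The wrist camera is an equidistant fisheye: a pixel r from the principal point sees the ray r / f radians off the axis. A picture is of the moment at which its call begins: read the wrist's pose just before it. camera_params takes no time and is no camera call; for the wrist camera it gives the pose at the moment of the call.
- ticket.close_job(): hands the job in; it is judged then, once.
The state is a dict: "time": time; "qpos": joint angles; "qvel": joint speeds; "effort": joint torques, N m; "position": TCP position; "ee_rot": TCP orientation; "wrist_force": force on the tool from outside, world axes, zero at the start; "torque": the same for the moment, N m; "finger_gap": finger opening in mm; "grip_force": force on a finger pad.
Only numpy, scipy, OpenCV 4.12 (cv2) and the standard library are available. Lean on these libraries where they do the work, as an engineer would, in place of code of your own. Each camera call takes 0.05 s, during which the arm holds its last target. There are 200 camera calls.

## Working session

There is one attempt and no reset: what is moved stays moved. The work goes in short steps, Python scripts to look and compute and a tool call to move; the robot and the scene stay as the last step left them, time stands still between calls to the robot, and variables do not carry over. Pictures are saved under pics/ and viewed, at most 10 in all, crops included, and the job is handed in when it is done.

Besides the shell and the picture viewer there is one more tool, called after "Emit:" as a command line: name --argument value ..., lists and objects as JSON in quotes. servo_tool: Moves the arm, as the interface text tells. Its arguments: {"type":"object","properties":{"targets":{"type":"array","items":{"type":"object","properties":{"delta_pos":{"type":"array","items":{"type":"number"}},"turn":{"type":"number"}}}},"jaw":{"type":"number"}},"required":["targets"]}

```bash
mkdir -p pics; cat > h.py <<'E'
import numpy as np, cv2
from scipy.spatial.transform import Rotation as R
from cell import robot, viewer, ticket
def params(n):
    p=viewer.camera_params(n); return np.array(p["camera_matrix"]),np.array(p["pose"]),p
def ray(n,px,P=None):
    K,T,p=P or params(n)
    x=(px[0]-K[0,2])/K[0,0]; y=(px[1]-K[1,2])/K[1,1]
    if n=="wrist":
        r=np.hypot(x,y); s=np.sin(r)/r if r>1e-9 else 1; d=np.array([x*s,-y*s,-np.cos(r)])
    else: d=np.array([x,-y,-1.])
    return T[:3,3], T[:3,:3]@(d/np.linalg.norm(d))
def onz(n,px,z,P=None):
    o,d=ray(n,px,P); return o+d*(z-o[2])/d[2]
def tri(*rs):
    A=0;b=0
    for o,d in rs:
        M=np.eye(3)-np.outer(d,d); A=A+M; b=b+M@o
    X=np.linalg.solve(A,b); return X,[np.linalg.norm((np.eye(3)-np.outer(d,d))@(X-o)) for o,d in rs]
E
python3 - <<'E'
from h import *
print({k:np.round(v,3).tolist() for k,v in robot.observe().items()}, robot.pinch_z)
for n in ["scene","top","wrist"]:
    K,T,p=params(n); print(n,K.tolist(),T.round(3).tolist(),[k for k in p])
    cv2.imwrite(f"pics/{n}0.png",viewer.capture(n))
E
```

```text
{'time': 0.0, 'qpos': [-1.386, 0.221, 1.528, -0.0, 1.395, -0.126], 'qvel': [0.001, -0.0, -0.0, -0.001, 0.001, 0.002], 'effort': [0.001, -49.69, -38.939, -0.0, 0.011, -0.0], 'position': [191.028, -594.457, 230.196], 'ee_rot': [-3.102, -0.486, 0.0], 'wrist_force': [0.124, -0.456, -0.592], 'torque': [-0.036, -0.047, 0.017], 'grip_force': 0.0, 'finger_gap': 85.611} -18.700000000000003
scene [[360.8482193602231, 0.0, 314.7624846056553], [0.0, 360.8482193602231, 199.89824045255438], [0.0, 0.0, 1.0]] [[0.776, -0.397, 0.49, 1133.817], [0.631, 0.465, -0.622, -704.053], [0.019, 0.791, 0.611, 806.719], [0.0, 0.0, 0.0, 1.0]] ['camera_matrix', 'pose']
top [[494.17933147775676, 0.0, 324.5105982150347], [0.0, 494.17933147775676, 203.52460733326234], [0.0, 0.0, 1.0]] [[0.034, 0.979, -0.202, 285.614], [-0.999, 0.034, -0.002, -8.016], [0.005, 0.202, 0.979, 1542.23], [0.0, 0.0, 0.0, 1.0]] ['camera_matrix', 'pose']
wrist [[309.70691628693146, 0.0, 323.8804242914865], [0.0, 309.70691628693146, 197.5698231560655], [0.0, 0.0, 1.0]] [[0.305, 0.909, 0.284, 263.32], [-0.952, 0.291, 0.09, -572.805], [-0.001, -0.298, 0.955, 373.195], [0.0, 0.0, 0.0, 1.0]] ['camera_matrix', 'pose']
```

View pics/scene0.png

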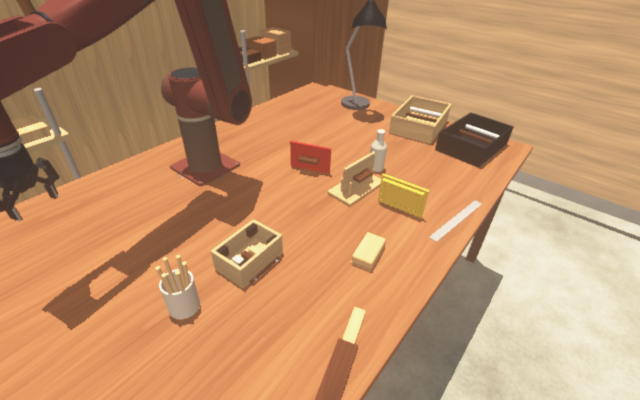

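View pics/top0.png

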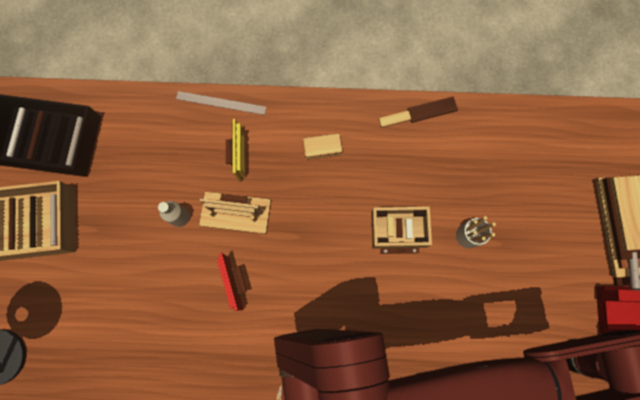

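Top view: box at (402,229), rack holding the plywood lid at (235,210), glue bottle (170,212), sanding block (322,145), dowel cup (478,232). There are three lid candidates: red (232,281), yellow (238,148), and plain plywood standing in the rack (235,208). The plywood one fits the description. I'll confirm it in an enlarged crop.

```bash
python3 - <<'E'
from h import *
t=cv2.imread("pics/top0.png"); s=cv2.imread("pics/scene0.png")
def c(im,x,y): return cv2.resize(im[y:y+75,x:x+100],None,fx=4,fy=4,interpolation=cv2.INTER_CUBIC)
cv2.imwrite("pics/crops0.png",np.vstack([np.hstack([c(t,185,175),c(s,310,135)]),np.hstack([c(t,352,190),c(s,200,215)])]))
for nm,px,z in [("rack",(235,212),15),("lidtop",(235,207),131),("box",(402,229),75),("block",(322,145),38),("cup",(475,235),50),("bottle",(180,213),20),("yellow",(238,148),100),("red",(232,281),100)]:
    print(nm,onz("top",px,z).round())
E
```

```text
rack [563. 275.  15.]
lidtop [557. 254. 131.]
box [ 518. -240.   75.]
block [785.   9.  38.]
cup [ 511. -467.   50.]
bottle [553. 445.  20.]
yellow [746. 264. 100.]
red [345. 253. 100.]
```

View pics/crops0.png

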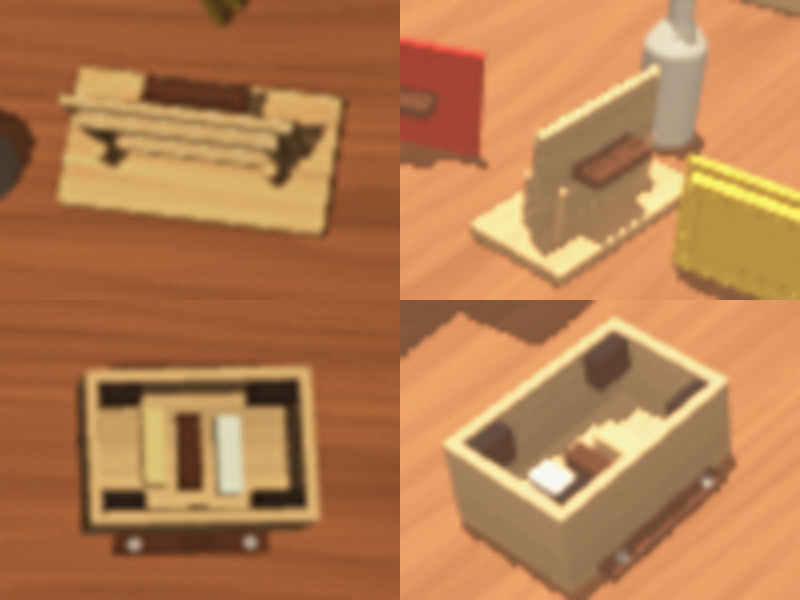

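The crops confirm it: the plywood plate in the rack has its dark handle on the far side (top-view crop, top edge (60,98)–(292,127)). The box rim is visible in both views with its four black seal blocks. Next I triangulate from both views.

```bash
python3 - <<'E'
from h import *
T=lambda x,y,o:(x/4+o[0],y/4+o[1])
def both(name,a,b,ot,os):
    X,e=tri(ray("top",T(*a,ot)),ray("scene",T(*b,os))); print(name,X.round(1),np.round(e,1)); return X
ot=(185,175);os=(310,135)
L=both("lid +y end",(62,98),(257,68),ot,os); Rr=both("lid -y end",(292,127),(137,135),ot,os)
d=L-Rr; print("mid",(L+Rr)/2,"len",np.linalg.norm(d),"yaw deg",np.degrees(np.arctan2(-d[0],d[1])))
ot=(352,190);os=(200,215)
C=[both(n,a,(b[0]-400,b[1]-300),ot,os) for n,a,b in [("+x+y",(85,70),(615,318)),("+x-y",(312,68),(728,380)),("-x-y",(320,222),(565,518)),("-x+y",(85,230),(448,443))]]
print("box",np.mean(C,0))
for a,b in [(0,1),(3,2),(0,3),(1,2)]:
    d=C[a]-C[b]; print(np.linalg.norm(d),np.degrees(np.arctan2(d[1],d[0])))
E
```

```text
lid +y end [575.3 356.6 129.5] [0.4 0.4]
lid -y end [559.  187.1 131.2] [0.8 0.8]
mid [567.13875796 271.82788551 130.34876345] len 170.33132254796334 yaw deg -5.502498637857333
+x+y [ 545.2 -176.   138.7] [36.7 36.7]
+x-y [ 609.8 -264.1  168.4] [57.8 57.8]
-x-y [ 506.9 -312.7    4.8] [42.3 42.3]
-x+y [ 434.  -222.5  -12.6] [68.6 68.6]
box [ 523.97993257 -243.82390467   74.83760485]
113.2405930176193 126.19770272242866
117.24187536902382 128.9783689316089
193.43832660564348 22.72295607095738
199.21802458201742 25.268821622065154
```

```bash
cat >> h.py <<'E'
def go(x,y,z,ydir_deg):
    """turn to bring tool y to heading ydir (mod 180), then shift in turned tool axes"""
    s=robot.observe(); M=R.from_rotvec(s["ee_rot"]).as_matrix()
    h=np.degrees(np.arctan2(M[1,1],M[0,1]))
    turn=-((ydir_deg-h+90)%180-90)
    M2=M@R.from_euler("z",turn,degrees=True).as_matrix()
    d=M2.T@(np.array([x,y,z])-s["position"])
    print("t",round(s["time"],2),"pos",np.round(s["position"],1),"yhead",round(h,1),"q",np.round(s["qpos"],2),"F",np.round(s["wrist_force"],1),"gap",round(s["finger_gap"],1),"\n turn",round(turn,2),"then shift",d.round(1),"tiltz",M[:,2].round(4))
E
python3 - <<'E'
from h import *
go(561,272,300,-5.5)
T=lambda x,y,o:(x/4+o[0],y/4+o[1])
ot=(352,190);os=(100,140)
C=[]
for n,a,b in [("+x+y",(85,70),(728,380)),("+x-y",(312,68),(565,518)),("-x-y",(320,222),(448,443)),("-x+y",(85,230),(615,318))]:
    X,e=tri(ray("top",T(*a,ot)),ray("scene",((b[0]-400)/4+200,(b[1]-300)/4+215))); print(n,X.round(1),np.round(e,1)); C.append(X)
print("box",np.mean(C,0))
for a,b in [(0,1),(3,2),(0,3),(1,2)]:
    d=C[a]-C[b]; print(np.linalg.norm(d).round(1),np.degrees(np.arctan2(d[1],d[0])).round(2))
E
```

```text
t 0.15 pos [ 191.  -594.6  230.4] yhead -72.2 q [-1.39  0.22  1.53 -0.    1.39 -0.13] F [-1.  -0.7 -0.6] gap 85.6 
 turn -66.69 then shift [898.2 285.2 -68.4] tiltz [-3.0e-04  1.5e-03 -1.0e+00]
+x+y [ 580.4 -153.3   75. ] [0.1 0.1]
+x-y [ 589.2 -322.6   77.2] [2.6 2.6]
-x-y [ 473.  -327.6   74.3] [3.1 3.1]
-x+y [ 460.3 -154.9   68.8] [0.8 0.8]
box [ 525.71827993 -239.60138526   73.84799854]
169.5 92.96
173.3 94.2
120.3 0.79
116.4 2.49
```

Emit:
servo_tool --targets '[{"turn":-10},{"turn":-10},{"turn":-10},{"turn":-10},{"turn":-10},{"turn":-10},{"turn":-6.7}]' --jaw 60

```text
schema error: expected keys delta_pos, turn
```

Emit:
servo_tool --targets '[{"delta_pos":[25,8,-4]},{"delta_pos":[46,14.6,-4]},{"delta_pos":[46,14.6,-4]},{"delta_pos":[46,14.6,-4]},{"delta_pos":[46,14.6,-4]},{"delta_pos":[46,14.6,-4]},{"delta_pos":[46,14.6,-4]},{"delta_pos":[46,14.6,-4]},{"delta_pos":[46,14.6,-4]},{"delta_pos":[46,14.6,-4]},{"delta_pos":[46,14.6,-4]},{"delta_pos":[46,14.6,-4]},{"delta_pos":[46,14.6,-4]},{"delta_pos":[46,14.6,-4]},{"delta_pos":[46,14.6,-4]},{"delta_pos":[46,14.6,-4]},{"delta_pos":[46,14.6,-4]},{"delta_pos":[46,14.6,0]},{"delta_pos":[46,14.6,0]},{"delta_pos":[45,14,0]}]'

```text
schema error: expected keys delta_pos, turn
```

```bash
python3 - <<'E'
from h import *
go(561,272,300,-5.5)
P=params("wrist"); im=viewer.capture("wrist"); cv2.imwrite("pics/w1.png",im)
np.save("w1pose.npy",P[1]); print(P[1].round(2).tolist())
E
```

```text
t 0.15 pos [ 191.  -594.6  230.4] yhead -72.2 q [-1.39  0.22  1.53 -0.    1.39 -0.13] F [-1.  -0.7 -0.6] gap 85.6 
 turn -66.69 then shift [898.2 285.2 -68.4] tiltz [-3.0e-04  1.5e-03 -1.0e+00]
[[0.3, 0.91, 0.28, 263.33], [-0.95, 0.29, 0.09, -572.85], [-0.0, -0.3, 0.95, 373.33], [0.0, 0.0, 0.0, 1.0]]
```

View pics/w1.png

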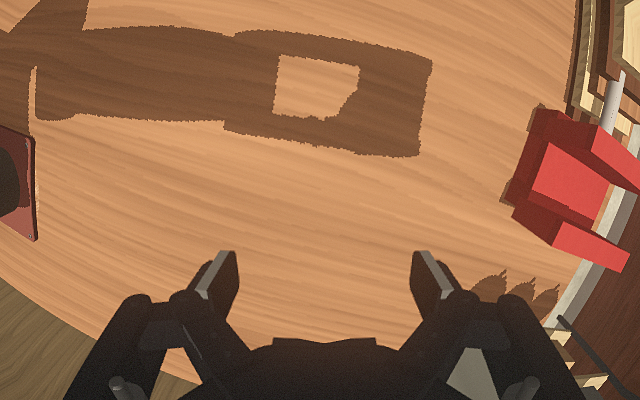

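Wrist view at the start pose shows only bare bench and the fingers (nothing of use). Both keys are required in every row, so I resend.

Emit:
servo_tool --targets '[{"delta_pos":[0,0,0],"turn":-10},{"delta_pos":[0,0,0],"turn":-10},{"delta_pos":[0,0,0],"turn":-10},{"delta_pos":[0,0,0],"turn":-10},{"delta_pos":[0,0,0],"turn":-10},{"delta_pos":[0,0,0],"turn":-10},{"delta_pos":[0,0,0],"turn":-6.7}]' --jaw 60

```text
time: 1.08
position: [191.1, -594.9, 231.0]
ee_rot: [-2.32, -2.117, -0.0]
wrist_force: [-0.2, -0.3, 0.1]
finger_gap: 59.8
grip_force: 0.0
```

Emit:
servo_tool --targets '[{"delta_pos":[25,8,-4],"turn":0},{"delta_pos":[46,14.6,-4],"turn":0},{"delta_pos":[46,14.6,-4],"turn":0},{"delta_pos":[46,14.6,-4],"turn":0},{"delta_pos":[46,14.6,-4],"turn":0},{"delta_pos":[46,14.6,-4],"turn":0},{"delta_pos":[46,14.6,-4],"turn":0},{"delta_pos":[46,14.6,-4],"turn":0},{"delta_pos":[46,14.6,-4],"turn":0},{"delta_pos":[46,14.6,-4],"turn":0},{"delta_pos":[46,14.6,-4],"turn":0},{"delta_pos":[46,14.6,-4],"turn":0},{"delta_pos":[46,14.6,-4],"turn":0},{"delta_pos":[46,14.6,-4],"turn":0},{"delta_pos":[46,14.6,-4],"turn":0},{"delta_pos":[46,14.6,-4],"turn":0},{"delta_pos":[46,14.6,-4],"turn":0},{"delta_pos":[46,14.6,0],"turn":0},{"delta_pos":[46,14.6,0],"turn":0},{"delta_pos":[45,14,0],"turn":0}]'

```text
time: 3.58
position: [561.0, 273.1, 299.1]
ee_rot: [2.325, 2.113, -0.0]
wrist_force: [0.3, -0.7, 0.7]
finger_gap: 60.3
grip_force: 0.0
```

```bash
python3 - <<'E'
from h import *
go(561,272,300,-5.5)
P=params("wrist"); im=viewer.capture("wrist"); cv2.imwrite("pics/w2.png",im)
np.save("w2pose.npy",P[1]); print(P[1].round(2).tolist())
E
```

```text
t 3.58 pos [561.  273.1 299.1] yhead -5.5 q [ 0.33  0.18  1.44 -0.    1.52  0.42] F [ 0.3 -0.7  0.7] gap 60.3 
 turn 0.02 then shift [-1.1  0.2 -0.9] tiltz [-1.e-04 -2.e-04 -1.e+00]
[[1.0, 0.09, 0.03, 568.12], [-0.1, 0.95, 0.3, 347.52], [-0.0, -0.3, 0.95, 441.9], [0.0, 0.0, 0.0, 1.0]]
```

View pics/w2.png

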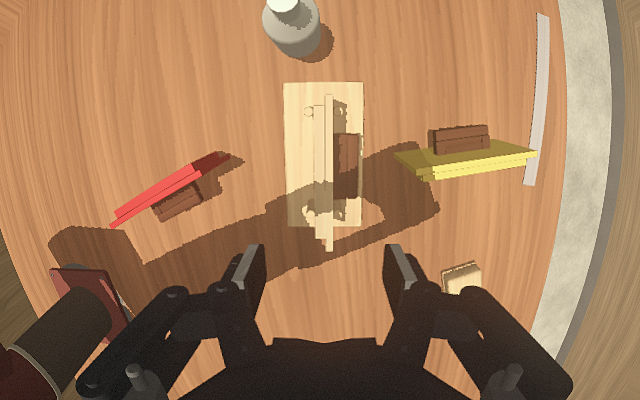

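The wrist view shows the lid's top edge running vertically from (329,95) to (329,250), handle on the right (345,165), plug on the left. It's aligned with the tool.

```bash
python3 - <<'E'
from h import *
P=(params("wrist")[0],np.load("w2pose.npy"),0)
for px in [(325.5,95),(333.5,95),(325.5,250),(333.5,250)]: print(onz("wrist",px,131,P).round(1))
# height: wrist rays with top-view rays
ot=(185,175)
for w,t in [((329,95),(62,98)),((329.5,250),(292,127))]:
    print(tri(ray("wrist",w,P),ray("top",(t[0]/4+185,t[1]/4+175))))
im=cv2.imread("pics/w2.png")
for r in (120,160,200,230): print(r,im[r,308:345].sum(1).tolist())
E
```

```text
[570.3 356.1 131. ]
[578.1 355.4 131. ]
[554.3 189.3 131. ]
[563.3 188.4 131. ]
(array([573.94813075, 355.42564325, 135.97128083]), [np.float64(0.41177837121887917), np.float64(0.41177837121881805)])
(array([559.32533486, 188.0049263 , 129.73748358]), [np.float64(0.5945441278637341), np.float64(0.5945441278638011)])
120 [653, 655, 657, 652, 641, 633, 627, 632, 633, 636, 632, 637, 636, 635, 644, 664, 530, 533, 660, 638, 642, 640, 644, 656, 631, 324, 392, 408, 394, 388, 397, 403, 388, 391, 393, 389, 391]
160 [646, 647, 645, 644, 647, 578, 590, 643, 626, 632, 627, 627, 627, 632, 640, 659, 535, 531, 647, 644, 640, 641, 644, 648, 650, 276, 231, 237, 261, 241, 237, 317, 336, 325, 333, 327, 333]
200 [350, 319, 328, 334, 340, 337, 365, 395, 382, 380, 386, 390, 388, 386, 395, 399, 399, 398, 395, 392, 390, 396, 393, 407, 428, 284, 297, 317, 309, 305, 306, 329, 348, 357, 361, 361, 360]
230 [268, 263, 266, 261, 280, 253, 303, 492, 654, 616, 611, 616, 619, 620, 623, 626, 643, 635, 622, 629, 629, 634, 632, 637, 651, 451, 455, 488, 496, 495, 472, 465, 472, 453, 452, 438, 459]
```

Emit:
servo_tool --targets '[{"delta_pos":[-0.7,-0.5,20],"turn":0},{"delta_pos":[0,0,35],"turn":0},{"delta_pos":[0,0,35],"turn":0},{"delta_pos":[0,0,35],"turn":0},{"delta_pos":[0,0,30],"turn":0},{"delta_pos":[0,0,25],"turn":0},{"delta_pos":[0,0,20],"turn":0},{"delta_pos":[0,0,11],"turn":0},{"delta_pos":[0,0,0],"turn":0}]'

```text
time: 4.75
position: [559.5, 270.5, 87.5]
ee_rot: [-2.325, -2.112, 0.002]
wrist_force: [-1.2, 0.4, -0.1]
finger_gap: 60.2
grip_force: 0.0
```

Emit:
servo_tool --targets '[{"delta_pos":[0,0,0],"turn":0},{"delta_pos":[0,0,0],"turn":0},{"delta_pos":[0,0,0],"turn":0},{"delta_pos":[0,0,0],"turn":0},{"delta_pos":[0,0,0],"turn":0},{"delta_pos":[0,0,0],"turn":0}]' --jaw 5

```text
time: 5.5
position: [560.8, 271.3, 89.5]
ee_rot: [2.325, 2.112, 0.003]
wrist_force: [-0.3, -0.4, 5.7]
finger_gap: 19.4
grip_force: 59.7
```

Emit:
servo_tool --targets '[{"delta_pos":[0,0,-10],"turn":0},{"delta_pos":[0,0,-22],"turn":0},{"delta_pos":[0,0,-22],"turn":0},{"delta_pos":[0,0,-22],"turn":0},{"delta_pos":[0,0,-14],"turn":0},{"delta_pos":[-10,2,-10],"turn":0},{"delta_pos":[-25,5,0],"turn":0},{"delta_pos":[-35,7.5,0],"turn":0},{"delta_pos":[-35,7.5,0],"turn":0},{"delta_pos":[-35,7.5,0],"turn":0},{"delta_pos":[-35,7.5,0],"turn":0},{"delta_pos":[-35,7.5,0],"turn":0},{"delta_pos":[-30,6,10],"turn":0},{"delta_pos":[-20,4,20],"turn":0},{"delta_pos":[-3,0,25],"turn":0},{"delta_pos":[0,0,20],"turn":0},{"delta_pos":[0,0,15],"turn":0},{"delta_pos":[0,0,10],"turn":0},{"delta_pos":[0,0,8],"turn":0},{"delta_pos":[0,0,4],"turn":0}]'

```text
time: 8.0
position: [589.3, 4.1, 76.2]
ee_rot: [2.325, 2.113, 0.0]
wrist_force: [-0.7, -0.4, -1.6]
finger_gap: 19.2
grip_force: 59.5
```

```bash
python3 - <<'E'
from h import *
go(590,5,73,-5.5)
a=cv2.resize(viewer.capture("scene")[80:280,210:480],None,fx=2,fy=2,interpolation=cv2.INTER_CUBIC)
cv2.imwrite("pics/s3.png",a)
E
```

```text
t 8.0 pos [589.3   4.1  76.2] yhead -5.5 q [-0.13  0.29  1.75  0.    1.1  -0.03] F [-0.7 -0.4 -1.6] gap 19.2 
 turn 0.03 then shift [0.9 0.6 3.2] tiltz [ 3.e-04 -0.e+00 -1.e+00]
```

View pics/s3.png

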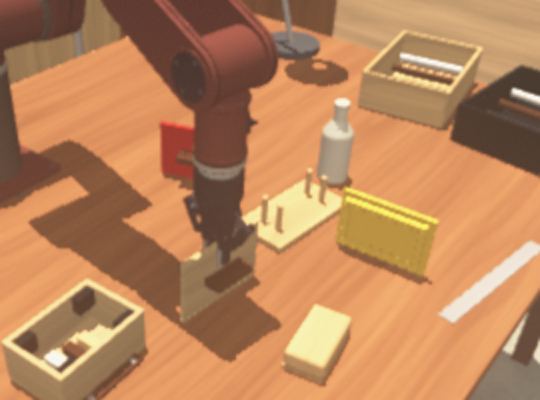

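The lid hangs in the gripper at (218,275), handle facing away, clear of the rack, box and block. I lower it to the bench.

Emit:
servo_tool --targets '[{"delta_pos":[0,0,2],"turn":0},{"delta_pos":[0,0,1.5],"turn":0},{"delta_pos":[0,0,0],"turn":0}]'

```text
time: 8.43
position: [589.9, 3.8, 74.6]
ee_rot: [2.324, 2.112, 0.002]
wrist_force: [-1.8, 1.1, 5.6]
finger_gap: 18.8
grip_force: 61.0
```

Emit:
servo_tool --targets '[{"delta_pos":[0,0,0],"turn":0},{"delta_pos":[0,0,0],"turn":0},{"delta_pos":[0,-5,0],"turn":0},{"delta_pos":[0,-5,0],"turn":0},{"delta_pos":[0,-5,0],"turn":0},{"delta_pos":[0,-5,0],"turn":0},{"delta_pos":[0,0,0],"turn":0}]' --jaw 34

```text
time: 9.3
position: [568.6, 5.9, 72.7]
ee_rot: [-2.325, -2.112, 0.0]
wrist_force: [-0.7, 0.1, 1.0]
finger_gap: 34.3
grip_force: 0.2
```

```bash
python3 - <<'E'
from h import *
go(590,5,73,-5.5)
a=cv2.resize(viewer.capture("scene")[130:270,280:400],None,fx=3,fy=3,interpolation=cv2.INTER_CUBIC)
b=cv2.resize(viewer.capture("wrist"),None,fx=.65,fy=.65)
b=cv2.copyMakeBorder(b,0,a.shape[0]-b.shape[0],0,0,0)
cv2.imwrite("pics/s4.png",np.hstack([a,b]))
E
```

```text
t 9.3 pos [568.6   5.9  72.7] yhead -5.5 q [-0.13  0.26  1.8   0.    1.08 -0.03] F [-0.7  0.1  1. ] gap 34.3 
 turn 0.01 then shift [ 1.1 21.4 -0.3] tiltz [-5.e-04  1.e-04 -1.e+00]
```

View pics/s4.png

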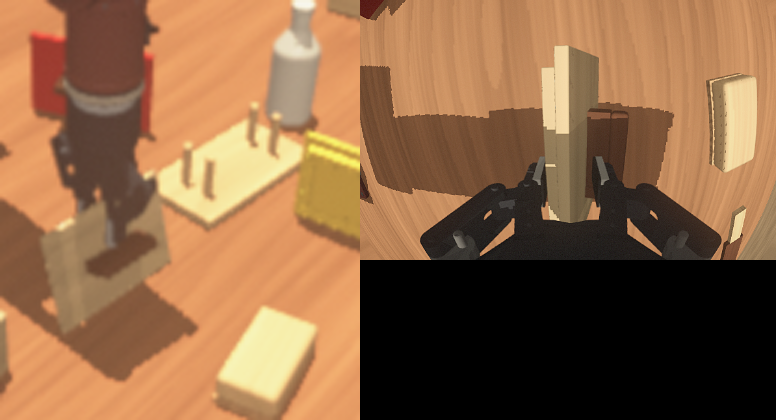

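Scene half: the lid stands on the bench leaning towards the robot at (105,265). Wrist half: it leans on the near (left) finger at (545,185). I continue lowering it.

Emit:
servo_tool --targets '[{"delta_pos":[0,0,0],"turn":0},{"delta_pos":[0,0,0],"turn":0},{"delta_pos":[0,0,0],"turn":0},{"delta_pos":[0,0,0],"turn":0}]' --jaw 60

```text
time: 9.9
position: [569.1, 5.8, 72.7]
ee_rot: [-2.325, -2.112, 0.0]
wrist_force: [0.3, -0.5, -0.3]
finger_gap: 60.2
grip_force: 0.2
```

Emit:
servo_tool --targets '[{"delta_pos":[0,0,5],"turn":0},{"delta_pos":[0,0,8],"turn":0},{"delta_pos":[0,0,8],"turn":0},{"delta_pos":[0,0,8],"turn":0},{"delta_pos":[0,0,0],"turn":0}]' --jaw 85

```text
time: 10.52
position: [568.4, 5.9, 42.6]
ee_rot: [-2.324, -2.111, 0.002]
wrist_force: [-1.1, 0.7, 0.5]
finger_gap: 85.0
grip_force: 0.2
```

```bash
python3 - <<'E'
from h import *
go(590,5,73,-5.5)
a=cv2.resize(viewer.capture("scene")[130:270,280:400],None,fx=3,fy=3,interpolation=cv2.INTER_CUBIC)
b=cv2.resize(viewer.capture("wrist"),None,fx=.65,fy=.65)
b=cv2.copyMakeBorder(b,0,a.shape[0]-b.shape[0],0,0,0)
cv2.imwrite("pics/s5.png",np.hstack([a,b]))
E
```

```text
t 10.53 pos [568.4   5.9  42.6] yhead -5.5 q [-0.13  0.3   1.81  0.    1.03 -0.03] F [-1.1  0.7  0.5] gap 85.0 
 turn 0.01 then shift [  1.1  21.5 -30.5] tiltz [-1.8e-03  3.0e-04 -1.0e+00]
```

View pics/s5.png

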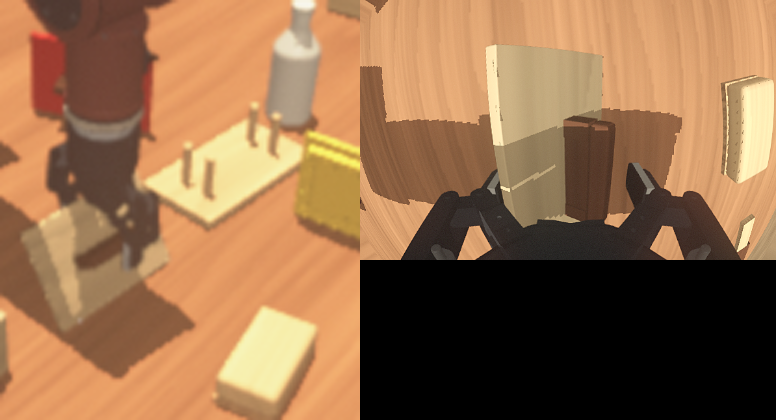

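The lid now leans about 60° on the near finger (wrist half: top edge near (490,140), handle up-right). I continue down gently.

Emit:
servo_tool --targets '[{"delta_pos":[0,-4,1],"turn":0},{"delta_pos":[0,-4,1],"turn":0},{"delta_pos":[0,-4,1],"turn":0},{"delta_pos":[0,-4,1],"turn":0},{"delta_pos":[0,-4,1],"turn":0},{"delta_pos":[0,-4,1],"turn":0},{"delta_pos":[0,-4,1],"turn":0},{"delta_pos":[0,-4,0],"turn":0},{"delta_pos":[0,-4,0],"turn":0},{"delta_pos":[0,-4,0],"turn":0},{"delta_pos":[0,-4,0],"turn":0},{"delta_pos":[0,-4,0],"turn":0},{"delta_pos":[0,-4,0],"turn":0},{"delta_pos":[0,0,0],"turn":0}]'

```text
time: 12.38
position: [517.3, 10.8, 36.9]
ee_rot: [2.325, 2.112, 0.0]
wrist_force: [1.2, -0.2, 0.1]
finger_gap: 85.2
grip_force: 0.0
```

Emit:
servo_tool --targets '[{"delta_pos":[0,0,0],"turn":0},{"delta_pos":[0,0,-10],"turn":0},{"delta_pos":[0,0,-30],"turn":0},{"delta_pos":[0,0,-45],"turn":0},{"delta_pos":[0,0,-45],"turn":0},{"delta_pos":[0,0,-45],"turn":0},{"delta_pos":[0,0,-25],"turn":0},{"delta_pos":[0,0,0],"turn":0}]'

```text
time: 13.38
position: [519.1, 10.6, 240.1]
ee_rot: [2.322, 2.109, 0.006]
wrist_force: [-0.4, 0.2, 0.1]
finger_gap: 85.2
grip_force: 0.0
```

```bash
python3 - <<'E'
from h import *
go(535,5,250,-5.5)
P=params("wrist"); b=viewer.capture("wrist"); np.save("w6pose.npy",P[1]); cv2.imwrite("pics/w6.png",b)
t=viewer.capture("top"); cv2.imwrite("pics/t6.png",t)
E
```

```text
t 13.38 pos [519.1  10.6 240.1] yhead -5.5 q [-0.13 -0.05  1.79  0.    1.39 -0.04] F [-0.4  0.2  0.1] gap 85.2 
 turn 0.01 then shift [-4.  16.4 -9.8] tiltz [ 6.e-03 -8.e-04 -1.e+00]
```

View pics/w6.png

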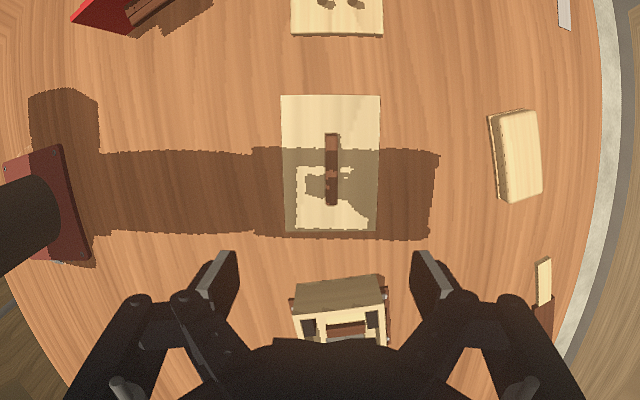

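The lid lies flat with its handle up: plate corners (281,95), (380,97), (375,231), (286,230), handle (326..338,133..205). The box is partly visible at (340,310).

```bash
python3 - <<'E'
from h import *
P=(params("wrist")[0],np.load("w6pose.npy"),0); im=cv2.imread("pics/w6.png"); g=cv2.cvtColor(im,cv2.COLOR_BGR2GRAY)
c=np.float32([(281,95),(380,97),(375,231),(286,230)]).reshape(-1,1,2)
c=cv2.cornerSubPix(g,c,(4,4),(-1,-1),(3,50,.01)).reshape(-1,2)
X=np.array([onz("wrist",p,20,P) for p in c]); print(c.round(1).tolist(),X.round(1).tolist(),X.mean(0).round(1))
for a,b in [(0,1),(3,2),(0,3),(1,2)]:
    d=X[a]-X[b]; print(np.linalg.norm(d).round(1),np.degrees(np.arctan2(d[1],d[0])).round(2))
h=np.array([onz("wrist",p,52,P) for p in [(326,133),(338,133),(337,205),(327,205)]]); print(h.round(1).tolist(),h.mean(0).round(1))
E
```

```text
[[280.20001220703125, 94.80000305175781], [379.6000061035156, 95.9000015258789], [375.0, 230.3000030517578], [285.29998779296875, 231.5]] [[478.2, 101.0, 20.0], [593.0, 89.1, 20.0], [577.7, -78.5, 20.0], [462.7, -68.5, 20.0]] [527.9  10.8  20. ]
115.4 174.07
115.4 175.05
170.3 84.79
168.3 84.8
[[526.4, 53.5, 52.0], [539.2, 52.3, 52.0], [531.1, -28.3, 52.0], [519.9, -27.2, 52.0]] [529.1  12.6  52. ]
```

Emit:
servo_tool --targets '[{"delta_pos":[-10,1,-4],"turn":0},{"delta_pos":[-30,4,-10],"turn":0},{"delta_pos":[-35,4,-10],"turn":0},{"delta_pos":[-35,4,-10],"turn":0},{"delta_pos":[-35,4,-10],"turn":0},{"delta_pos":[-35,4,-6],"turn":0},{"delta_pos":[-35,4,0],"turn":0},{"delta_pos":[-25,4,0],"turn":0},{"delta_pos":[-10,1,0],"turn":0},{"delta_pos":[0,0,0],"turn":0},{"delta_pos":[0,0,0],"turn":0}]'

```text
time: 14.85
position: [523.4, -239.9, 286.7]
ee_rot: [-2.324, -2.113, -0.0]
wrist_force: [-0.5, 0.3, -0.1]
finger_gap: 85.1
grip_force: 0.0
```

```bash
python3 - <<'E'
from h import *
go(526,-240,290,-5.5)
P=params("wrist"); b=viewer.capture("wrist"); np.save("w7pose.npy",P[1]); cv2.imwrite("pics/w7.png",b)
E
```

```text
t 14.85 pos [ 523.4 -239.9  286.7] yhead -5.4 q [-0.57  0.07  1.59  0.    1.48 -0.47] F [-0.5  0.3 -0.1] gap 85.1 
 turn 0.06 then shift [ 0.2  2.6 -3.3] tiltz [-2.e-04  6.e-04 -1.e+00]
```

View pics/w7.png

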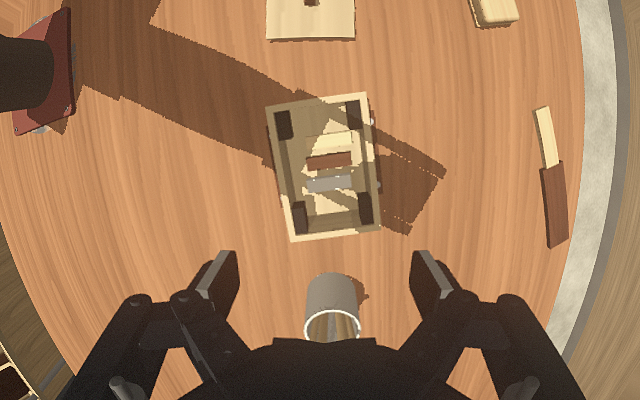

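Box rim outer corners are at (266,107), (368,92), (383,231), (291,242), and the cup is below at (332,325).

```bash
python3 - <<'E'
from h import *
P=(params("wrist")[0],np.load("w7pose.npy"),0); g=cv2.cvtColor(cv2.imread("pics/w7.png"),cv2.COLOR_BGR2GRAY)
c0=np.float32([(266,107),(368,92),(383,231),(291,242)])
c=cv2.cornerSubPix(g,c0.reshape(-1,1,2).copy(),(4,4),(-1,-1),(3,50,.01)).reshape(-1,2)
for cc in (c0,c):
    X=np.array([onz("wrist",p,75,P) for p in cc]); print(cc.round(1).tolist(),X.round(1).tolist(),X.mean(0).round(1))
    for a,b in [(0,1),(3,2),(0,3),(1,2)]:
        d=X[a]-X[b]; print(np.linalg.norm(d).round(1),np.degrees(np.arctan2(d[1],d[0])).round(2))
tp=[(85,230),(85,70),(312,68),(320,222)]
for w,t in zip(c0,tp): 
    X,e=tri(ray("wrist",w,P),ray("top",(t[0]/4+352,t[1]/4+190))); print(X.round(1),np.round(e,1))
g2=robot.observe()
go(528.3,11.3,250,-5.2)
E
```

```text
[[266.0, 107.0], [368.0, 92.0], [383.0, 231.0], [291.0, 242.0]] [[464.2, -161.5, 75.0], [581.3, -155.9, 75.0], [589.7, -326.7, 75.0], [472.4, -330.5, 75.0]] [ 526.9 -243.7   75. ]
117.2 -177.26
117.3 -178.17
169.1 92.78
171.0 92.81
[[264.3999938964844, 106.5], [365.29998779296875, 90.69999694824219], [383.0, 231.0], [289.8999938964844, 242.1999969482422]] [[462.4, -160.7, 75.0], [578.3, -154.2, 75.0], [589.7, -326.7, 75.0], [471.0, -330.6, 75.0]] [ 525.4 -243.1   75. ]
116.1 -176.79
118.7 -178.11
170.2 92.89
172.9 93.75
[ 460.9 -159.2   53.1] [2.2 2.2]
[ 584.3 -155.3   55. ] [0.2 0.2]
[ 588.  -324.3   79.8] [0.9 0.9]
[ 471.7 -331.    72.8] [0.6 0.6]
t 14.9 pos [ 523.5 -239.9  286.8] yhead -5.4 q [-0.57  0.07  1.59  0.    1.48 -0.47] F [ 0.1  0.2 -0.5] gap 85.2 
 turn -0.22 then shift [250.6 -18.   36.9] tiltz [ 0.e+00  4.e-04 -1.e+00]
```

Emit:
servo_tool --targets '[{"delta_pos":[15,-1,0],"turn":0},{"delta_pos":[35,-3,5],"turn":0},{"delta_pos":[40,-3,10],"turn":0},{"delta_pos":[40,-3,15],"turn":0},{"delta_pos":[40,-3,20],"turn":0},{"delta_pos":[40,-3,25],"turn":0},{"delta_pos":[30,-2,30],"turn":0},{"delta_pos":[10.6,0,30],"turn":0},{"delta_pos":[0,0,30],"turn":0},{"delta_pos":[0,0,0],"turn":0},{"delta_pos":[0,0,0],"turn":0}]' --jaw 50

```text
time: 16.27
position: [530.0, 10.7, 123.1]
ee_rot: [2.324, 2.112, 0.002]
wrist_force: [0.7, 0.0, 0.8]
finger_gap: 50.0
grip_force: 0.0
```

```bash
python3 - <<'E'
from h import *
go(528.3,11.3,24,-5.25)
E
```

```text
t 16.27 pos [530.   10.7 123.1] yhead -5.5 q [-0.13  0.1   1.88  0.    1.16 -0.03] F [0.7 0.  0.8] gap 50.0 
 turn -0.21 then shift [ 0.4 -1.9 99.1] tiltz [ 1.5e-03 -1.0e-04 -1.0e+00]
```

Emit:
servo_tool --targets '[{"delta_pos":[0.4,-1.5,20],"turn":0},{"delta_pos":[0,0,25],"turn":0},{"delta_pos":[0,0,22],"turn":0},{"delta_pos":[0,0,16],"turn":0},{"delta_pos":[0,0,10],"turn":0},{"delta_pos":[0,0,5],"turn":0},{"delta_pos":[0,0,0],"turn":0}]'

```text
time: 17.15
position: [528.2, 10.7, 24.0]
ee_rot: [2.325, 2.112, 0.0]
wrist_force: [-0.0, -0.4, -0.3]
finger_gap: 50.3
grip_force: 0.0
```

Emit:
servo_tool --targets '[{"delta_pos":[0,0,0],"turn":0},{"delta_pos":[0,0,0],"turn":0},{"delta_pos":[0,0,0],"turn":0},{"delta_pos":[0,0,0],"turn":0},{"delta_pos":[0,0,0],"turn":0},{"delta_pos":[0,0,0],"turn":0}]' --jaw 2

```text
time: 17.9
position: [528.5, 10.7, 24.5]
ee_rot: [2.325, 2.112, 0.001]
wrist_force: [-1.0, 0.9, 5.8]
finger_gap: 13.1
grip_force: 59.4
```

```bash
python3 - <<'E'
from h import *
go(526.5,-243.4,160,2.7)
E
```

```text
t 17.9 pos [528.5  10.7  24.5] yhead -5.5 q [-0.13  0.24  1.93  0.    0.97 -0.03] F [-1.   0.9  5.8] gap 13.1 
 turn -8.19 then shift [-253.8  -13.9 -135.5] tiltz [ 1.1e-03 -1.0e-04 -1.0e+00]
```

Emit:
servo_tool --targets '[{"delta_pos":[0,0,-10],"turn":0},{"delta_pos":[0,0,-25],"turn":0},{"delta_pos":[0,0,-30],"turn":0},{"delta_pos":[0,0,-30],"turn":0},{"delta_pos":[0,0,-25],"turn":0},{"delta_pos":[0,0,-15],"turn":-4.2},{"delta_pos":[0,0,0],"turn":-4},{"delta_pos":[-15,-1,0],"turn":0},{"delta_pos":[-30,-2,0],"turn":0},{"delta_pos":[-35,-2,0],"turn":0},{"delta_pos":[-35,-2,0],"turn":0},{"delta_pos":[-35,-2,0],"turn":0},{"delta_pos":[-35,-2,0],"turn":0},{"delta_pos":[-35,-2,0],"turn":0},{"delta_pos":[-25,-1,0],"turn":0},{"delta_pos":[-8.8,0,0],"turn":0},{"delta_pos":[0,0,0],"turn":0},{"delta_pos":[0,0,0],"turn":0}]'

```text
time: 20.15
position: [525.8, -242.5, 158.5]
ee_rot: [-2.167, -2.273, -0.0]
wrist_force: [0.6, 0.4, -2.9]
finger_gap: 13.0
grip_force: 58.7
```

```bash
python3 - <<'E'
from h import *
for i in range(3): go(526.5,-243.4,105,2.7); viewer.capture("top")
# held lid: plate corners predicted in the wrist view, refined
P=params("wrist"); im=viewer.capture("wrist"); cv2.imwrite("pics/w8.png",im); g=cv2.cvtColor(im,cv2.COLOR_BGR2GRAY)
s=robot.observe(); M=R.from_rotvec(s["ee_rot"]).as_matrix(); K,T,_=P
z=s["position"][2]-24.5+20
def proj(X):
    c=T[:3,:3].T@(X-T[:3,3]); r=np.hypot(c[0],c[1]); th=np.arctan2(r,-c[2]); return (K[0,2]+K[0,0]*th*c[0]/r, K[1,2]-K[0,0]*th*c[1]/r)
for a,b in [(85,58),(85,-58),(-85,58),(-85,-58)]:
    X=s["position"]+M@[a,b,0]; X[2]=z; p=proj(X)
    q=cv2.cornerSubPix(g,np.float32([p]).reshape(-1,1,2),(6,6),(-1,-1),(3,50,.01)).reshape(2)
    Y=onz("wrist",q,z,P); print(np.round(p,1),q.round(1),"tool-frame corner",(M.T@(Y-s["position"])).round(1))
E
```

```text
t 20.15 pos [ 525.8 -242.5  158.5] yhead 2.7 q [-0.57  0.17  1.72  0.    1.25 -0.62] F [ 0.6  0.4 -2.9] gap 13.0 
 turn 0.03 then shift [-1.   0.7 53.5] tiltz [-6.e-04  8.e-04 -1.e+00]
t 20.2 pos [ 525.9 -242.4  158.6] yhead 2.7 q [-0.57  0.17  1.72  0.    1.25 -0.62] F [ 0.6 -0.4 -2.6] gap 12.6 
 turn 0.05 then shift [-1.1  0.6 53.6] tiltz [-4.e-04  6.e-04 -1.e+00]
t 20.25 pos [ 526.  -242.4  158.8] yhead 2.8 q [-0.57  0.17  1.72  0.    1.25 -0.62] F [ 0.7 -0.4 -2.9] gap 13.0 
 turn 0.07 then shift [-1.   0.5 53.8] tiltz [-2.e-04  3.e-04 -1.e+00]
[443.  88.] [440.7  87.9] tool-frame corner [84.9 56.8  4.5]
[206.   88.1] [206.  88.] tool-frame corner [ 85.  -58.    4.5]
[409.  355.8] [409.  355.8] tool-frame corner [-85.   58.    4.5]
[240.  355.9] [237.3 357.9] tool-frame corner [-87.4 -60.3   4.5]
```

Emit:
servo_tool --targets '[{"delta_pos":[-0.8,0.5,10],"turn":0},{"delta_pos":[0,0,15],"turn":0},{"delta_pos":[0,0,12],"turn":0},{"delta_pos":[0,0,8],"turn":0},{"delta_pos":[0,0,6],"turn":0},{"delta_pos":[0,0,4],"turn":0},{"delta_pos":[0,0,3],"turn":0},{"delta_pos":[0,0,2],"turn":0},{"delta_pos":[0,0,0],"turn":0}]'

```text
time: 21.48
position: [526.6, -244.2, 98.9]
ee_rot: [2.168, 2.273, 0.0]
wrist_force: [-0.4, 0.3, -2.6]
finger_gap: 12.9
grip_force: 58.7
```

Emit:
servo_tool --targets '[{"delta_pos":[0,0,1.5],"turn":0},{"delta_pos":[0,0,1.5],"turn":0},{"delta_pos":[0,0,1],"turn":0},{"delta_pos":[0,0,0],"turn":0}]'

```text
time: 21.98
position: [526.6, -244.2, 95.4]
ee_rot: [2.168, 2.273, 0.0]
wrist_force: [-3.1, 0.8, 4.1]
finger_gap: 12.8
grip_force: 59.6
```

Force starts at TCP 95.4, as expected on the seal blocks, so the plug is in the mouth. Now pressing.

Emit:
servo_tool --targets '[{"delta_pos":[0,0,1.5],"turn":0},{"delta_pos":[0,0,1.5],"turn":0},{"delta_pos":[0,0,1.5],"turn":0},{"delta_pos":[0,0,1.5],"turn":0},{"delta_pos":[0,0,0],"turn":0}]'

```text
time: 22.6
position: [526.7, -244.3, 89.6]
ee_rot: [2.168, 2.273, 0.0]
wrist_force: [-2.4, 1.9, 5.6]
finger_gap: 12.9
grip_force: 59.9
```

Emit:
servo_tool --targets '[{"delta_pos":[0,0,1],"turn":0},{"delta_pos":[0,0,1],"turn":0},{"delta_pos":[0,0,0],"turn":0}]'

```text
time: 22.98
position: [526.7, -244.2, 87.6]
ee_rot: [2.168, 2.273, 0.0]
wrist_force: [-3.2, 2.4, 6.1]
finger_gap: 13.0
grip_force: 59.9
```

Emit:
servo_tool --targets '[{"delta_pos":[0,0,1],"turn":0},{"delta_pos":[0,0,0.5],"turn":0},{"delta_pos":[0,0,0],"turn":0}]'

```text
time: 23.35
position: [526.7, -244.2, 87.5]
ee_rot: [2.168, 2.273, -0.0]
wrist_force: [-8.0, 4.7, 15.2]
finger_gap: 12.4
grip_force: 61.1
```

Emit:
servo_tool --targets '[{"delta_pos":[0,0,1],"turn":0},{"delta_pos":[0,0,1],"turn":0},{"delta_pos":[0,0,0],"turn":0},{"delta_pos":[0,0,0],"turn":0}]'

```text
time: 23.85
position: [526.7, -244.2, 87.4]
ee_rot: [2.168, 2.274, -0.001]
wrist_force: [-14.6, 8.0, 28.6]
finger_gap: 13.0
grip_force: 62.9
```

The lid stops hard at TCP 87.4, where home is predicted at 87.5. I unload, release and back off, then press and check each corner with closed fingers.

Emit:
servo_tool --targets '[{"delta_pos":[0,0,-1.5],"turn":0},{"delta_pos":[0,0,-1],"turn":0},{"delta_pos":[0,0,0],"turn":0}]'

```text
time: 24.22
position: [526.7, -244.2, 87.5]
ee_rot: [2.168, 2.273, -0.0]
wrist_force: [-6.2, 3.1, 10.8]
finger_gap: 12.9
grip_force: 60.6
```

Emit:
servo_tool --targets '[{"delta_pos":[0,0,0],"turn":0},{"delta_pos":[0,0,0],"turn":0},{"delta_pos":[0,0,0],"turn":0},{"delta_pos":[0,0,-15],"turn":0},{"delta_pos":[0,0,-30],"turn":0},{"delta_pos":[0,0,-15],"turn":0},{"delta_pos":[0,0,0],"turn":0}]' --jaw 50

```text
time: 25.1
position: [527.6, -244.9, 147.8]
ee_rot: [2.166, 2.271, 0.001]
wrist_force: [0.2, -0.6, 0.3]
finger_gap: 49.7
grip_force: 0.0
```

Emit:
servo_tool --targets '[{"delta_pos":[20,10,0],"turn":0},{"delta_pos":[25,17,0],"turn":0},{"delta_pos":[17,15,0],"turn":0},{"delta_pos":[0,0,20],"turn":0},{"delta_pos":[0,0,20],"turn":0},{"delta_pos":[0,0,12],"turn":0},{"delta_pos":[0,0,6],"turn":0},{"delta_pos":[0,0,3],"turn":0},{"delta_pos":[0,0,2],"turn":0},{"delta_pos":[0,0,0],"turn":0}]' --jaw 0

```text
time: 26.35
position: [565.9, -180.5, 83.4]
ee_rot: [2.168, 2.273, 0.0]
wrist_force: [0.2, -0.2, -0.6]
finger_gap: -0.0
grip_force: 0.0
```

Emit:
servo_tool --targets '[{"delta_pos":[0,0,1],"turn":0},{"delta_pos":[0,0,1],"turn":0},{"delta_pos":[0,0,0],"turn":0}]'

```text
time: 26.72
position: [566.0, -180.4, 83.0]
ee_rot: [2.167, 2.273, 0.0]
wrist_force: [-5.1, 1.8, 11.1]
finger_gap: 0.3
grip_force: 5.7
```

Emit:
servo_tool --targets '[{"delta_pos":[0,0,-10],"turn":0},{"delta_pos":[0,-20,-2],"turn":0},{"delta_pos":[0,-40,0],"turn":0},{"delta_pos":[0,-24,0],"turn":0},{"delta_pos":[0,0,0],"turn":0},{"delta_pos":[0,0,8],"turn":0},{"delta_pos":[0,0,3],"turn":0},{"delta_pos":[0,0,1],"turn":0},{"delta_pos":[0,0,1],"turn":0},{"delta_pos":[0,0,0],"turn":0}]'

```text
time: 27.98
position: [482.7, -184.4, 82.9]
ee_rot: [2.167, 2.274, -0.001]
wrist_force: [-12.8, 5.3, 27.8]
finger_gap: 0.2
grip_force: 13.8
```

Emit:
servo_tool --targets '[{"delta_pos":[0,0,-13],"turn":0},{"delta_pos":[-20,0,-2],"turn":0},{"delta_pos":[-45,0,0],"turn":0},{"delta_pos":[-40,0,0],"turn":0},{"delta_pos":[-19,0,0],"turn":0},{"delta_pos":[0,0,0],"turn":0},{"delta_pos":[0,0,9],"turn":0},{"delta_pos":[0,0,3],"turn":0},{"delta_pos":[0,0,2],"turn":0},{"delta_pos":[0,0,0],"turn":0}]'

```text
time: 29.22
position: [487.2, -306.7, 83.0]
ee_rot: [-2.165, -2.274, 0.001]
wrist_force: [-9.0, 5.5, 19.5]
finger_gap: -0.2
grip_force: 9.8
```

Emit:
servo_tool --targets '[{"delta_pos":[0,0,-13],"turn":0},{"delta_pos":[0,20,-2],"turn":0},{"delta_pos":[0,40,0],"turn":0},{"delta_pos":[0,24,0],"turn":0},{"delta_pos":[0,0,0],"turn":0},{"delta_pos":[0,0,9],"turn":0},{"delta_pos":[0,0,3],"turn":0},{"delta_pos":[0,0,2],"turn":0},{"delta_pos":[0,0,0],"turn":0}]'

```text
time: 30.35
position: [570.0, -303.5, 83.0]
ee_rot: [-2.167, -2.271, 0.0]
wrist_force: [-5.3, 5.4, 12.3]
finger_gap: -0.0
grip_force: 5.9
```

All four corners stop at 83.0 (82.9 to 83.0), which is rim height plus plate, so the lid is home and level. I retreat and hand in.

Emit:
servo_tool --targets '[{"delta_pos":[0,0,-15],"turn":0},{"delta_pos":[0,0,-40],"turn":0},{"delta_pos":[0,0,-50],"turn":0},{"delta_pos":[0,0,-40],"turn":0},{"delta_pos":[0,0,0],"turn":0},{"delta_pos":[0,0,0],"turn":0}]'

```text
time: 31.1
position: [570.8, -304.1, 226.4]
ee_rot: [-2.168, -2.273, 0.0]
wrist_force: [-0.1, 0.2, 0.2]
finger_gap: -0.3
grip_force: 0.0
```

```bash
python3 - <<'E'
from h import *
# neighbours unmoved? compare top view with the start picture
a=cv2.imread("pics/top0.png").astype(int); b=viewer.capture("top").astype(int)
for n,(x0,x1,y0,y1) in dict(block=(295,350,125,165),bottle=(150,195,195,230),cup=(455,500,210,255)).items():
    print(n, abs(a-b)[y0:y1,x0:x1].mean().round(1))
s=robot.observe(); print(s["time"],s["position"])
print(ticket.close_job())
E
```

```text
block 5.4
bottle 4.9
cup 14.1
31.15 [ 570.46733026 -303.77439777  225.3439245 ]
the job is handed in; nothing more can be done
None
```

The job is handed in at 31 s: the lid was laid flat on the bench handle up, picked up by its handle and pressed home level on the box (all four corners within 0.1 mm by touch); I never touched the block, bottle or cup, though the final picture check was less clear for the cup (mean difference 14 against about 5 for the others; probably the arm or its shadow, but I didn't confirm it).

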